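# Lock the pickle press with its T-key

### The job

Lock the pickle press: pull the T-key up out of its black stoneware stand, fit its square tip fully home in the square recess of the captive knob on the press lid, and with the key turn the knob clockwise (seen from above) as far as it goes. Leave the key standing upright and fully home in the knob and let go of it; do not move the bowls and the bottle.

Things in the scene. Friction and masses are not known exactly. Their poses are not given: they have to be found in the camera images.
- key: loose steel T-key, 106 mm tall, 0.22 kg, upright in the stand, facing any way. Origin: centre of the tip's underside; z up the shank. From below: taper 12 to 20 mm square (z 0-10 mm), square drive 20 mm (to z 26, faces square to x and y), round collar 40 mm across (z 26-34), shank 16 mm across, wooden cross-bar along x (z 84-106). In the stand the collar rests on the rim, the tip 26 mm below it.
- key_bar (a point): middle of the key's cross-bar, 95 mm above the tip's underside, axes as the key's. The bar is 90 mm long (x), 18 mm wide (y) and 22 mm tall, with a brass band at its middle.
- stand: black stoneware stand, fixed, 84 mm across at the foot, 73 mm at the rim, 70 mm tall, with a round bore 33 mm wide; origin at the centre of its underside. The key stands in it.
- press: pickle press, fixed, on a bamboo mat 200 x 170 x 3 mm: cypress box 170 x 140 mm, steel lid 180 x 150 mm (top at 70 mm), low bows on it 86 mm high. In the lid's middle an aluminium collar, 92 mm across, top at 104 mm, holds the knob. Origin: centre of the mat's underside, z up. A dark mark on the lid beside the collar, towards the press's -x, shows the locked direction.
- knob_mouth (a point): centre of the recess's mouth, on the knob's flat top, 104 mm above the table; z up, x and y square to the recess's walls, turning with the knob. Recess 23 mm square, 28 mm deep: the key's collar comes to rest on the knob's top. The knob is dark steel, about 78 mm over its four lobes, flush inside the collar, with a small bright pointer rib on its top towards its -x.
- knob (a joint): angle of the knob in rad: 0 = locked, at its clockwise stop, pointer rib towards the mark on the lid (axes parallel to the press's); grows counter-clockwise seen from above, up to 1.3. Stiff (about 0.1 N m), stays where it is left.
- soup_bowl: loose black soup bowl, 124 mm wide, 65 mm tall, origin at the centre of its underside; leave alone
- wood_bowl: loose wooden bowl, 96 mm wide, 50 mm tall, origin at the centre of its underside; leave alone
- soy_bottle: loose amber bottle, 60 mm wide, 150 mm tall, origin at the centre of its underside; leave alone
Mind the look-alikes: they are no part of the job. Leave any pink or turquoise look-alike of the key alone. What is shaped like the stand but blue or green is not meant.

How it is judged:
On the way, in this order (a step that is already met when the one before it is completed fails the run):
1. the key has been pulled up clear of the stand (z of key in the frame of stand above 0.075 m), for 0.1 s.
2. the key stands fully home in the recess while the knob is still more than 0.4 rad from locked (horizontal distance between key and knob_mouth below 0.005 m and z of key in the frame of knob_mouth below -0.0225 m and angle between key's own z axis and vertical below 0.1 rad and value of joint knob above 0.4 rad), for 0.2 s.
At the end, for the whole second after the job is handed in: the knob is within 0.1 rad of its clockwise (locked) stop and still; the key stands released and at rest in the recess, within 5 mm of its centre, 3.5 mm or less of its tip showing, tilted less than 0.1 rad; both bowls and the bottle are within 20 mm of where they were (horizontal distance between key and knob_mouth below 0.005 m and z of key in the frame of knob_mouth below -0.0225 m and angle between key's own z axis and vertical below 0.1 rad and value of joint knob below 0.1 rad and velocity of joint knob between -0.05 and 0.05 rad/s and linear speed of key below 0.02 m/s and distance of each of soup_bowl, wood_bowl, soy_bottle from where it was at the start of the episode below 0.02 m); the robot touches nothing.
It fails at once if a bowl or the bottle is moved more than 20 mm (distance of any of soup_bowl, wood_bowl, soy_bottle from where it was at the start of the episode above 0.02 m).
It also fails if it takes over 48 s, if anything falls off the work surface, if the arm or the gripper's body presses on something with over 40 N, if the wrist force passes 120 N, or if a joint passes its speed limit or range.

### The arm

A 6-joint arm with a two-finger parallel gripper is mounted at the origin on the work surface. World frame = base frame: x ahead of the robot, y to its left, z up, the work surface at z = 0. Lengths are in m, angles in rad, forces in N, time in s.
With the tool pointing down it reaches from about 0.275 to 1 m from the base axis. Payload 8.4 kg.
Tool frame: the origin (TCP) lies at the very end of the fingers, on their centre line; the grasp point (between the pads) lies 19 mm behind it; z points along the fingers, y is the line along which they close (so a half turn about z gives the same grasp; the last joint's range is limited). The gripper opens to 85 mm and grips with 20 to 120 N. Pads are 22 mm wide; open, the fingers measure 114 mm over their backs; the gripper's body (76 mm by 85 mm) begins 54 mm behind the grasp point. The pads swing forward as they close: fully open they stand 13 mm farther back than shut.
Start: joints at [-1.241, 0.353, 1.633, -0, 1.155, -0.002], TCP at [0.204, -0.591, 0.231] pointing down, gripper open.
Joint ranges: [-2.63, 2.63], [-0.92, 2.1], [0.06, 2.66], [-1.3, 4.44], [0, 2.69], [-3.02, 3.02]. Speed limits (rad/s): [2.22, 2.22, 2.79, 3.14, 3.14, 3.14].

### API

Orientations are given as a 3x3 rotation matrix whose columns are the frame's x, y, z axes.
In Python, from bench import manip gives the robot as it stands. The module is installed in compiled form; this text tells all that it offers.
- The arm moves only by the tool carry_out, never from a script. Its argument "increments" is a list of rows, each an object of numbers: "x", "y", "z": the shift along the tool's x, y, z in mm; "turn": the turn about the tool's z in rad; "hand": the finger opening in mm, from 0 to 85.4. In form: [{"x": .., "y": .., "z": .., "turn": .., "hand": ..}, ...]. A call has 1 to 10 rows; each row shifts and turns the commanded pose from where the row before left it, along the tool's axes as they then stand; what a row does not reach is not made up. A row lasts 1/10 s, in which the tool goes at most 50 mm and 8.59 degrees, less where a joint would pass 70% of its speed; a pose out of reach is approached as far as the arm can. A call is refused whole if a number of a shift passes 50 or a number of a turn 0.15, either way. A call with a gripper value outside its range is refused whole. The fingers move at their own pace and stop on an object; "grip_force" is the grip in N (left out, the last holds). Time passes only in rows, so rows that do not move let the fingers close. It gives the time, the measured TCP pose, the force, the opening and the grip force at its end, in the units of the state.
- manip.sense(): the state, without advancing time (a new reading comes with each control period).
- manip.camera(name): name is "scene" or "top" or "wrist"; returns a dict with "color" (480x640x3 uint8, blue, green, red), "K" (3x3 intrinsics, pixels), "R" (3x3) and "t" (3): a world point X has camera coordinates R X + t. Camera axes: x right, y down, z forward; pixel columns grow to the right and rows downward; lengths in m; the calibration is good to about 2 mm. A picture is of the moment at which its call begins. There is no depth.
- manip.hand_in(): hands the job in; it is judged then, once.
The state is a dict: "clock": time; "joint_pos": joint angles; "qd": joint speeds; "joint_efforts": joint torques, N m; "tcp_pos": TCP position; "eef_rot": TCP orientation; "force": force on the tool from outside, world axes, zero at the start; "wrist_torque": the same for the moment, N m; "opening": finger opening in m; "grip_force": force on a finger pad.
Only numpy, scipy, OpenCV 4.12 (cv2) and the standard library are available. Lean on these libraries where they do the work, as an engineer would, in place of code of your own. Each camera call takes 0.05 s, during which the arm holds its last target. There are 200 camera calls.

## Working session

There is one attempt and no reset: what is moved stays moved. The work goes in short steps, Python scripts to look and compute and a tool call to move; the robot and the scene stay as the last step left them, time stands still between calls to the robot, and variables do not carry over. Pictures are saved under pics/ and viewed, at most 10 in all, crops included, and the job is handed in when it is done.

Besides the shell and the picture viewer there is one more tool, called after ">>>" as name(argument=value, ...), one argument or row to a line, values as JSON. carry_out: Moves the arm, as the interface text tells. Its arguments: {"type":"object","properties":{"increments":{"type":"array"},"grip_force":{"type":"number"}},"required":["increments"]}

```bash
mkdir -p pics; cat > h.py <<'E'
import numpy as np, cv2
from bench import manip
def ray(c,u,v,z):
    K,R,t=c["K"],np.array(c["R"]),np.array(c["t"])
    C=-R.T@t; d=R.T@np.linalg.solve(K,[u,v,1.]); return C+d*(z-C[2])/d[2]
def proj(c,X):
    p=c["K"]@(np.array(c["R"])@np.array(X)+c["t"]); return p[:2]/p[2]
E
python3 - <<'E'
from h import *
import pickle
d={}
for n in("top","scene"):
    d[n]=manip.camera(n); cv2.imwrite(f"pics/{n}0.png",d[n]["color"]); print(n,d[n]["K"],-np.array(d[n]["R"]).T@d[n]["t"])
pickle.dump(d,open("c0.pkl","wb"))
s=manip.sense();print(s)
E
```

```text
top [[497.66359547   0.         317.26150581]
 [  0.         497.66359547 243.20892157]
 [  0.           0.           1.        ]] [0.40473782 0.01350055 1.16882883]
scene [[457.35722247   0.         318.43914132]
 [  0.         457.35722247 233.05043134]
 [  0.           0.           1.        ]] [1.15094491 0.41835591 0.69778381]
{'clock': 0.1, 'joint_pos': array([-1.24139126e+00,  3.53623752e-01,  1.63409258e+00, -1.29324433e-05,
        1.15519180e+00, -2.42378917e-03]), 'qd': array([ 0.00086328, -0.00167196,  0.00024274, -0.0012878 ,  0.0004776 ,
       -0.00012888]), 'joint_efforts': array([-2.77008825e-03, -6.06360054e+01, -3.42820323e+01, -1.09334628e-04,
        3.78660159e-03, -9.09537363e-06]), 'tcp_pos': array([ 0.20344541, -0.59048822,  0.23059469]), 'eef_rot': array([[ 9.45446428e-01,  3.25777317e-01, -4.36728106e-04],
       [ 3.25777610e-01, -9.45445614e-01,  1.24092894e-03],
       [-8.63617105e-06, -1.31550807e-03, -9.99999135e-01]]), 'force': array([0.55570144, 0.80173005, 0.38702289]), 'wrist_torque': array([-0.03038753, -0.01319266,  0.02358144]), 'grip_force': 0.0, 'opening': 0.08524415008284644}
```

View pics/top0.png

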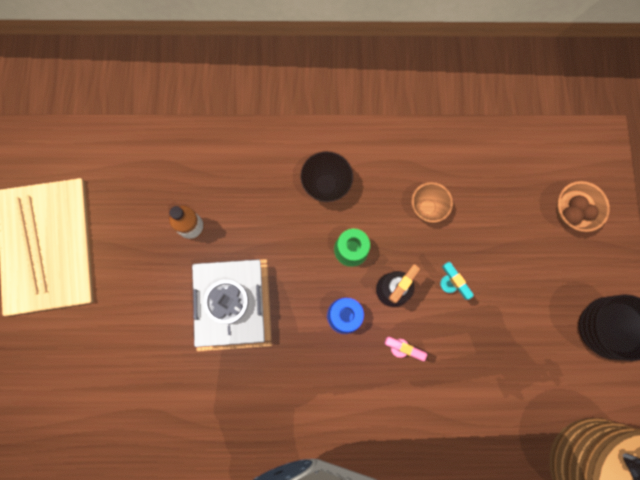

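View pics/scene0.png

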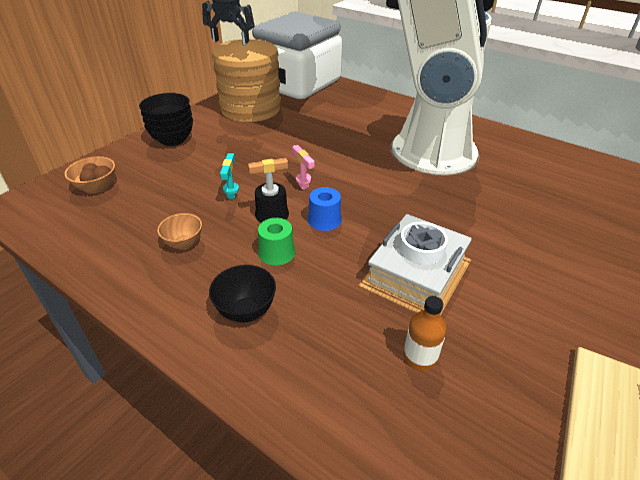

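The top view shows the key at about (404,284) in the black stand at (395,289), and the knob at about (226,300). The turquoise and pink look-alikes are at (455,282) and (405,349). I'll enlarge the knob and the key next.

```bash
python3 - <<'E'
from h import *
import pickle
d=pickle.load(open("c0.pkl","rb"));c=d["top"];im=c["color"]
a=cv2.resize(im[255:355,180:280],(400,400),interpolation=cv2.INTER_CUBIC)
b=cv2.resize(im[250:320,365:435],(400,400),interpolation=cv2.INTER_CUBIC)
cv2.imwrite("pics/crop1.png",np.hstack([a,b]))
hsv=cv2.cvtColor(im,cv2.COLOR_BGR2HSV)
# bar: orange wood and band
roi=np.zeros(im.shape[:2],np.uint8); roi[258:308,385:425]=1
m=((hsv[...,0]>8)&(hsv[...,0]<32)&(hsv[...,1]>120)&(hsv[...,2]>140)&(roi>0)).astype(np.uint8)
n,l,st,ce=cv2.connectedComponentsWithStats(m);print(st,ce)
i=1+np.argmax(st[1:,4]);p=np.argwhere(l==i)[:,::-1].astype(np.float32)
r=cv2.minAreaRect(p);bx=cv2.boxPoints(r);print(r)
W=np.array([ray(c,*q,.15) for q in bx]);print(W, W.mean(0))
print("sides",np.linalg.norm(W[0]-W[1]),np.linalg.norm(W[1]-W[2]))
e=[W[1]-W[0],W[2]-W[1]];e=max(e,key=np.linalg.norm);print("bar angle",np.arctan2(e[1],e[0]))
# white collar
g=((hsv[...,1]<40)&(hsv[...,2]>150)).astype(np.uint8)
for u,v in((180,226),):
    print(ray(c,226,300,.104))
E
```

```text
[[     0      0    640    480 306374]
 [   385    258     40     45    790]
 [   385    271      1      1      1]
 [   418    301      7      7     34]
 [   385    307      1      1      1]] [[319.26465366 239.40120245]
 [406.2        274.88987342]
 [385.         271.        ]
 [421.85294118 304.55882353]
 [385.         307.        ]]
((405.8647155761719, 278.2587890625), (44.52260208129883, 38.23529052734375), 83.0887680053711)
[[ 0.56214196 -0.14514487  0.15      ]
 [ 0.57138015 -0.22472711  0.15      ]
 [ 0.47957215 -0.23139983  0.15      ]
 [ 0.47076359 -0.15307763  0.15      ]] [ 0.52096446 -0.18858736  0.15      ]
sides 0.08011664856025959 0.0920501747565576
bar angle -3.0690390551765487
[0.4819147  0.18766947 0.104     ]
```

View pics/crop1.png

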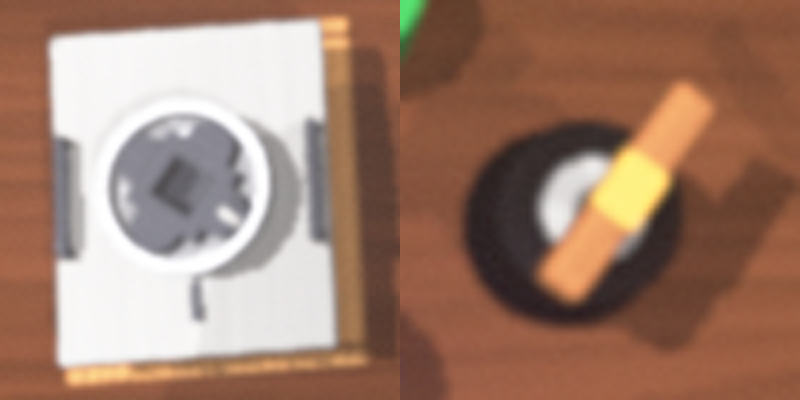

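The knob's rib is at crop (228,215) and the lid mark at (197,300), so the knob is about 0.9 rad from locked. The bar runs from (560,290) to (695,95) in the right-hand crop. I'll measure again with a tighter bar mask and check where the wrist camera sits.

```bash
cat > bar.py <<'E'
from h import *
def bar(c,roi,z):
    u0,u1,v0,v1=roi; im=c["color"][v0:v1,u0:u1]
    hsv=cv2.cvtColor(im,cv2.COLOR_BGR2HSV)
    m=((hsv[...,0]>8)&(hsv[...,0]<32)&(hsv[...,2]>170)&(hsv[...,1]>90)).astype(np.uint8)
    n,l,st,ce=cv2.connectedComponentsWithStats(m)
    i=1+np.argmax(st[1:,4]);p=(np.argwhere(l==i)[:,::-1]+[u0,v0]).astype(float)
    W=np.array([ray(c,*q,z) for q in p])[:,:2]
    (cx,cy),(w,h),a=cv2.minAreaRect((W*1000).astype(np.float32))
    _,_,vt=np.linalg.svd(W-W.mean(0),full_matrices=False)
    print("bar",st[i],"c mm",cx,cy,"size",w,h,"ang",np.arctan2(vt[0,1],vt[0,0]),"mean",W.mean(0))
E
python3 - <<'E'
from bar import *
import pickle
d=pickle.load(open("c0.pkl","rb"));c=d["top"]
bar(c,(385,425,258,308),.15)
hsv=cv2.cvtColor(c["color"],cv2.COLOR_BGR2HSV)
for y,x in((268,415),(283,404),(298,396)):print(hsv[y,x])
# knob: crop/4+offset
f=lambda a,b,z:ray(c,180+a/4-.4,255+b/4-.4,z)
C=f(187,187,.104);rib=f(228,215,.106);mk=f(197,300,.07)
print(C,rib,mk,[np.arctan2(*(q-C)[[1,0]]) for q in(rib,mk)])
w=manip.camera("wrist");s=manip.sense();R=s["eef_rot"]
C=-np.array(w["R"]).T@w["t"];print("wrist cam in tool",R.T@(C-s["tcp_pos"]));print((np.array(w["R"])@R).T.round(3),w["K"][0])
cv2.imwrite("pics/w0.png",w["color"])
E
```

```text
bar [  5   6  30  38 401] c mm 511.3843078613281 -185.8427734375 size 21.06079864501953 90.20710754394531 ang 2.4887050598125255 mean [ 0.51176137 -0.18590699]
[ 14 141 243]
[ 27 122 254]
[ 13 141 239]
[0.47905314 0.18685689 0.104     ] [0.46401399 0.16455249 0.106     ] [0.42036621 0.18546332 0.07      ] [np.float64(-2.1640432666749843), np.float64(-3.117851278533663)]
wrist cam in tool [ 0.08111927  0.00025902 -0.14436143]
[[ 0.001 -0.949 -0.317]
 [ 1.     0.001  0.   ]
 [ 0.    -0.317  0.949]] [425.54396372   0.         322.25203586]
```

>>> carry_out(
  increments=[
    {"x": 30, "y": -38},
    {"x": 30, "y": -38},
    {"x": 30, "y": -38},
    {"x": 30, "y": -38},
    {"x": 30, "y": -38},
    {"x": 30, "y": -38},
    {"x": 30, "y": -38},
    {"x": 30, "y": -38},
    {"x": 30, "y": -38},
    {"x": 30, "y": -38},
  ],
)

```text
$.increments[0]: bad value
```

>>> carry_out(
  increments=[
    {"x": 30, "y": -38},
    {"x": 30, "y": -38},
    {"x": 30, "y": -38},
    {"x": 30, "y": -38},
    {"x": 30, "y": -38},
    {"x": 30, "y": -38},
    {"x": 30, "y": -38},
    {"z": 0},
    {"z": 0},
  ],
)

```text
$.increments[0]: bad value
```

```bash
python3 - <<'E'
from h import *
import pickle
w=manip.camera("wrist");cv2.imwrite("pics/w1.png",w["color"]);pickle.dump(w,open("w1.pkl","wb"))
s=manip.sense();print(s["clock"],s["tcp_pos"],s["joint_pos"],s["qd"].round(3)); print(proj(w,[.479,.187,.104]))
E
```

```text
0.2 [ 0.2034859  -0.59065108  0.23083437] [-1.24140108e+00  3.53430762e-01  1.63381423e+00 -3.91709592e-05
  1.15522388e+00 -2.36949377e-03] [-0.001 -0.001 -0.003  0.001  0.     0.001]
[-1952.48454665 -1518.24180593]
```

View pics/w1.png

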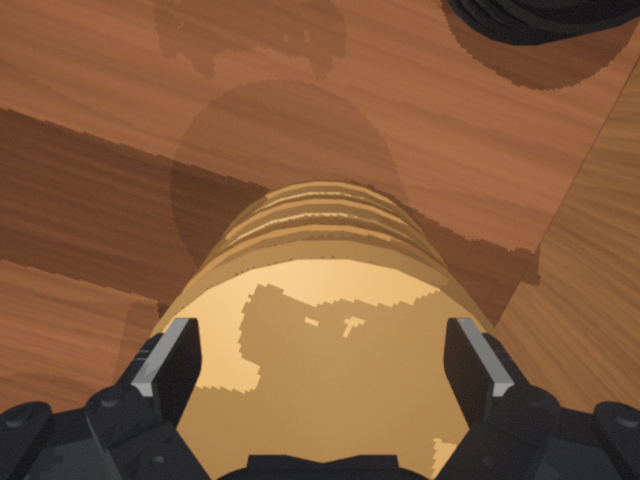

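The call was refused, probably because every row needs all five fields. The picture shows the arm still at the start, above the steamer basket. I'll send the move again with full rows.

>>> carry_out(
  increments=[
    {"x": 0, "y": 0, "z": -30, "turn": 0, "hand": 85},
    {"x": 30, "y": -38, "z": 0, "turn": 0, "hand": 85},
    {"x": 30, "y": -38, "z": 0, "turn": 0, "hand": 85},
    {"x": 30, "y": -38, "z": 0, "turn": 0, "hand": 85},
    {"x": 30, "y": -38, "z": 0, "turn": 0, "hand": 85},
    {"x": 30, "y": -38, "z": 0, "turn": 0, "hand": 85},
    {"x": 30, "y": -38, "z": 0, "turn": 0, "hand": 85},
    {"x": 30, "y": -38, "z": 0, "turn": 0, "hand": 85},
    {"x": 30, "y": -38, "z": 0, "turn": 0, "hand": 85},
    {"x": 30, "y": -38, "z": 0, "turn": 0, "hand": 85},
  ],
)

```text
clock: 1.2
tcp_pos: [0.3476, -0.1778, 0.2615]
eef_rot: [[0.946, 0.325, 0.001], [0.325, -0.946, -0.0], [0.001, 0.0, -1.0]]
force: [1.5, 0.2, -0.2]
opening: 0.085
grip_force: 0.0
```

>>> carry_out(
  increments=[
    {"x": 30, "y": -38, "z": 0, "turn": 0, "hand": 85},
    {"x": 30, "y": -38, "z": 0, "turn": 0, "hand": 85},
    {"x": 30, "y": -38, "z": 0, "turn": 0, "hand": 85},
    {"x": 30, "y": -38, "z": 0, "turn": 0, "hand": 85},
    {"x": 30, "y": -38, "z": 0, "turn": 0, "hand": 85},
    {"x": 30, "y": -38, "z": 0, "turn": 0, "hand": 85},
    {"x": 30, "y": -38, "z": 0, "turn": 0, "hand": 85},
    {"x": 0, "y": 0, "z": 0, "turn": 0, "hand": 85},
    {"x": 0, "y": 0, "z": 0, "turn": 0, "hand": 85},
  ],
)

```text
clock: 2.1
tcp_pos: [0.4591, 0.1412, 0.2609]
eef_rot: [[0.945, 0.328, -0.001], [0.328, -0.945, -0.001], [-0.001, 0.0, -1.0]]
force: [-0.5, -0.4, -0.1]
opening: 0.0853
grip_force: 0.0
```

```bash
python3 - <<'E'
from h import *
import pickle
w=manip.camera("wrist");cv2.imwrite("pics/w2.png",w["color"]);pickle.dump(w,open("w2.pkl","wb"))
s=manip.sense();print(s["clock"],s["tcp_pos"],s["joint_pos"],s["qd"].round(3)); print(proj(w,[.479,.187,.104]))
E
```

```text
2.15 [0.45884847 0.14020429 0.26091797] [ 2.93640926e-01  9.39592446e-02  1.89918907e+00 -3.37963192e-04
  1.14959995e+00  1.53163533e+00] [-0.028 -0.015  0.014 -0.001  0.001  0.001]
[269.77293611 164.05191455]
```

```bash
python3 - <<'E'
from h import *
im=cv2.imread("pics/w2.png");cv2.imwrite("pics/w2c.png",cv2.resize(im[60:270,150:400],None,fx=2.8,fy=2.8,interpolation=cv2.INTER_CUBIC))
E
```

```text
(no output)
```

View pics/w2c.png

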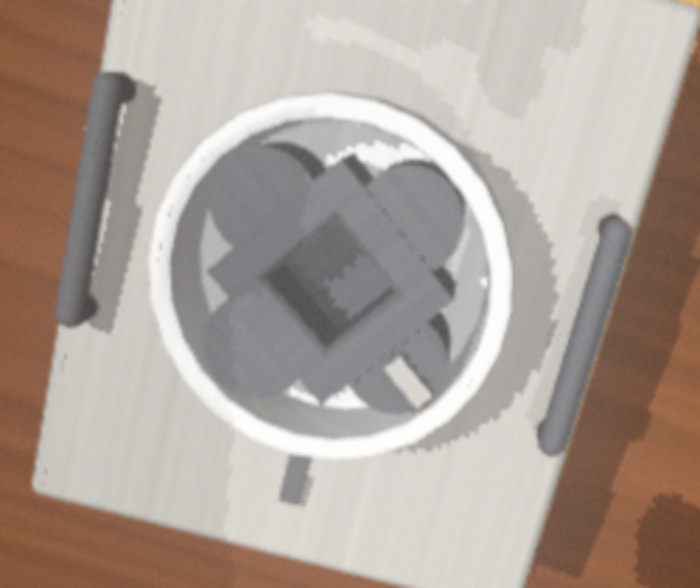

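In this crop the recess corners are at about (337,213), (401,290), (330,348) and (264,275). The rib runs from (392,362) to (424,402), and the mark is at (297,480).

```bash
python3 - <<'E'
from h import *
import pickle
w=pickle.load(open("w2.pkl","rb"))
f=lambda a,b,z:ray(w,150+(a+.5)/2.8-.5,60+(b+.5)/2.8-.5,z)[:2]
P=np.array([f(*p,.104) for p in((337,213),(401,290),(330,348),(264,275))])
print(P,P.mean(0));E=np.roll(P,-1,0)-P
print("sides",np.linalg.norm(E,axis=1),"ang",[(np.arctan2(e[1],e[0]))%(np.pi/2) for e in E])
O=np.array([f(*p,.104) for p in((352,152),(456,288),(322,404),(208,270))]);print("boss",O.mean(0),[np.arctan2(*(np.roll(O,-1,0)-O)[i][::-1])%(np.pi/2) for i in range(4)])
r=f(392,362,.105)-f(424,402,.105);print("rib yaw",np.arctan2(r[1],r[0]))
# ring outer ellipse
m=(cv2.cvtColor(w["color"],cv2.COLOR_BGR2GRAY)>225).astype(np.uint8)
n,l,st,ce=cv2.connectedComponentsWithStats(m);i=1+np.argmax(st[1:,4]);print(st[i])
q=cv2.convexHull(np.argwhere(l==i)[:,::-1].astype(np.int32))[:,0]
W=np.array([ray(w,*p,.104)[:2] for p in q]);A=np.c_[2*W,np.ones(len(W))];s=np.linalg.lstsq(A,(W**2).sum(1),rcond=None)[0]
print("ring c",s[:2],"d",2*np.sqrt(s[2]+s[:2]@s[:2]))
# lid edges, handles: 4 handle ends at .086
L=[f(*p,.084) for p in((115,82),(73,312),(613,222),(553,445))]
print("press yaw",[np.arctan2(*(L[a]-L[b])[::-1]) for a,b in((0,1),(2,3))])
mk=f(297,480,.07);d=s[:2]-mk;print("mark yaw",np.arctan2(d[1],d[0]))
E
```

```text
[[0.49776893 0.19254592]
 [0.48492025 0.17175085]
 [0.46482807 0.18434551]
 [0.47715732 0.20540347]] [0.48116864 0.18851144]
sides [0.0244443  0.02371332 0.02440181 0.02429311] ang [np.float64(1.0173397465567078), np.float64(1.0108722339174552), np.float64(1.041113363121286), np.float64(1.0130593881343521)]
boss [0.48164006 0.18829733] [np.float64(0.9854566990127065), np.float64(1.0447267385465056), np.float64(1.0006530140454302), np.float64(0.9902591030384389)]
rib yaw 0.9870696567750892
[ 203   94  129  130 2740]
ring c [0.48013556 0.18899531] d 0.09087985900104126
press yaw [np.float64(0.05223147628408939), np.float64(0.10023155535374703)]
mark yaw 0.07824565460079058
```

>>> carry_out(
  increments=[
    {"x": -8, "y": 46, "z": 0, "turn": 0, "hand": 60},
    {"x": -8, "y": 46, "z": 0, "turn": 0, "hand": 60},
    {"x": -8, "y": 46, "z": 0, "turn": 0, "hand": 60},
    {"x": -8, "y": 46, "z": 0, "turn": 0, "hand": 60},
    {"x": -8, "y": 47, "z": 0, "turn": 0, "hand": 60},
    {"x": -9, "y": 47, "z": 0, "turn": 0, "hand": 60},
    {"x": -9, "y": 47, "z": 0, "turn": 0, "hand": 60},
    {"x": 0, "y": 0, "z": 0, "turn": 0.14, "hand": 60},
    {"x": 0, "y": 0, "z": 0, "turn": 0.14, "hand": 60},
    {"x": 0, "y": 0, "z": 0, "turn": 0.14, "hand": 60},
  ],
)

```text
clock: 3.15
tcp_pos: [0.5089, -0.1878, 0.2612]
eef_rot: [[0.995, -0.097, -0.001], [-0.097, -0.995, 0.0], [-0.001, 0.0, -1.0]]
force: [1.0, 0.1, -0.4]
opening: 0.0599
grip_force: 0.0
```

>>> carry_out(
  increments=[
    {"x": 0, "y": 0, "z": 0, "turn": 0.14, "hand": 60},
    {"x": 0, "y": 0, "z": 0, "turn": 0.14, "hand": 60},
    {"x": 0, "y": 0, "z": 0, "turn": 0.14, "hand": 60},
    {"x": 0, "y": 0, "z": 0, "turn": 0.14, "hand": 60},
    {"x": 0, "y": 0, "z": 0, "turn": 0, "hand": 60},
    {"x": 0, "y": 0, "z": 0, "turn": 0, "hand": 60},
  ],
)

```text
clock: 3.75
tcp_pos: [0.5096, -0.1867, 0.2614]
eef_rot: [[0.799, -0.602, -0.0], [-0.602, -0.799, -0.0], [-0.0, 0.0, -1.0]]
force: [0.3, 0.5, 0.5]
opening: 0.0601
grip_force: 0.0
```

```bash
python3 - <<'E'
from bar import *
import pickle
w=manip.camera("wrist");cv2.imwrite("pics/w3.png",w["color"]);pickle.dump(w,open("w3.pkl","wb"))
s=manip.sense();R=s["eef_rot"];print(s["clock"],s["tcp_pos"],"yaw",np.arctan2(R[1,0],R[0,0]),s["joint_pos"]); print(proj(w,[.511,-.186,.15]))
E
```

```text
3.8 [ 0.50976586 -0.18651426  0.26138134] yaw -0.6455268546378004 [-3.53470094e-01  1.96175363e-01  1.77635714e+00 -7.98836487e-05
  1.16903453e+00  1.86288433e+00]
[319.12948053 228.84410459]
```

View pics/w3.png

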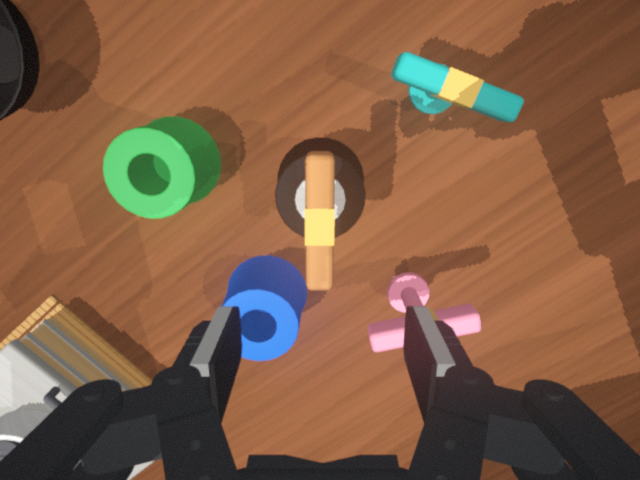

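The wrist view shows the bar upright in the image, from about (319,152) to (319,289), with the band at (320,228). That is on the predicted point (319,229).

```bash
python3 - <<'E'
from bar import *
import pickle
w=pickle.load(open("w3.pkl","rb"));c=w
bar(w,(295,345,145,297),.15)
hsv=cv2.cvtColor(w["color"],cv2.COLOR_BGR2HSV)[205:250,300:340]
m=(hsv[...,0]>20)&(hsv[...,0]<32)&(hsv[...,1]>90)&(hsv[...,2]>150)
p=np.argwhere(m)[:,::-1]+[300,205];print(p.min(0),p.max(0));print("band",ray(w,*p.mean(0),.15))
for e in((319,152.),(319,289.)):print(ray(w,*e,.145))
E
```

```text
bar [   1   10   49  142 4344] c mm 510.43304443359375 -186.0419921875 size 30.617202758789062 93.34584045410156 ang 2.5425224084347695 mean [ 0.51072544 -0.1873157 ]
[305 209] [334 245]
band [ 0.51212356 -0.18678881  0.15      ]
[ 0.54880125 -0.21438886  0.145     ]
[ 0.47585917 -0.15931995  0.145     ]
```

>>> carry_out(
  increments=[
    {"x": 1.5, "y": -0.5, "z": 40, "turn": 0, "hand": 45},
    {"x": 0, "y": 0, "z": 40, "turn": 0, "hand": 45},
    {"x": 0, "y": 0, "z": 40, "turn": 0, "hand": 45},
    {"x": 0, "y": 0, "z": 21, "turn": 0, "hand": 45},
    {"x": 0, "y": 0, "z": 0, "turn": 0, "hand": 45},
    {"x": 0, "y": 0, "z": 0, "turn": 0, "hand": 10},
    {"x": 0, "y": 0, "z": 0, "turn": 0, "hand": 10},
    {"x": 0, "y": 0, "z": 0, "turn": 0, "hand": 10},
    {"x": 0, "y": 0, "z": 0, "turn": 0, "hand": 10},
  ],
  grip_force=80,
)

```text
clock: 4.7
tcp_pos: [0.5132, -0.1869, 0.1221]
eef_rot: [[0.797, -0.603, 0.003], [-0.603, -0.797, -0.001], [0.003, -0.001, -1.0]]
force: [-0.4, -0.1, 7.6]
opening: 0.0169
grip_force: 79.2
```

>>> carry_out(
  increments=[
    {"x": 0, "y": 0, "z": -10, "turn": 0, "hand": 10},
    {"x": 0, "y": 0, "z": -20, "turn": 0, "hand": 10},
    {"x": 0, "y": 0, "z": -20, "turn": 0, "hand": 10},
    {"x": 0, "y": 0, "z": -30, "turn": 0, "hand": 10},
    {"x": 0, "y": 0, "z": -30, "turn": 0, "hand": 10},
    {"x": 0, "y": 0, "z": -10, "turn": 0, "hand": 10},
    {"x": 0, "y": 0, "z": 0, "turn": 0, "hand": 10},
    {"x": 0, "y": 0, "z": 0, "turn": 0, "hand": 10},
  ],
)

```text
clock: 5.5
tcp_pos: [0.5112, -0.1861, 0.2393]
eef_rot: [[0.797, -0.604, -0.001], [-0.604, -0.797, 0.0], [-0.001, 0.0, -1.0]]
force: [-1.3, -0.1, -2.5]
opening: 0.0165
grip_force: 78.5
```

```bash
python3 - <<'E'
from h import *
import pickle
w=manip.camera("wrist");s=manip.sense();sc=manip.camera("scene");R=s["eef_rot"]
a=sc["color"][60:260,180:360]
pickle.dump((w,sc),open("w4.pkl","wb"))
cv2.imwrite("pics/w4.png",np.hstack([cv2.resize(w["color"],(440,330)),cv2.resize(a,(297,330),interpolation=cv2.INTER_CUBIC)]))
print(s["clock"],s["tcp_pos"],"yaw",np.arctan2(R[1,0],R[0,0]),s["force"],s["opening"],s["joint_pos"])
E
```

```text
5.55 [ 0.51095349 -0.18604114  0.23878785] yaw -0.6481361046678756 [ 0.14367468 -0.53303762 -2.92685708] 0.01638148014131712 [-3.51941623e-01  2.20736331e-01  1.79803430e+00 -4.35640155e-06
  1.12516914e+00  1.86699192e+00]
```

View pics/w4.png

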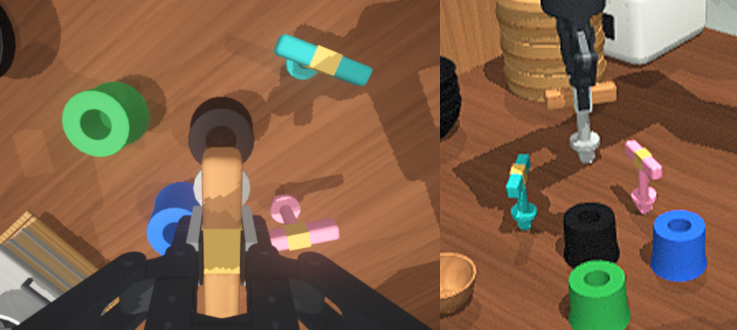

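The key is out of the stand, with no tilt visible in the scene crop on the right. I'll check its position in the hand from the collar in the wrist view, then carry it over.

```bash
python3 - <<'E'
from h import *
import pickle
w,sc=pickle.load(open("w4.pkl","rb"));s=manip.sense();R=s["eef_rot"];T=s["tcp_pos"]
P=lambda *q:proj(w,T+R@np.array(q))
print("cam tool", R.T@(-np.array(w["R"]).T@w["t"]-T))
a=np.linspace(0,2*np.pi,73)
for z in(.044,.052):
    q=np.array([P(.02*np.cos(t),.02*np.sin(t),z) for t in a]);print("collar z",z,"u",q[:,0].min(),q[:,0].max(),"v",q[:,1].min())
print("bar ends top (z -.030)",P(.045,0,-.030),P(-.045,0,-.03),"far bottom edge",P(.045,0,-.008),"band",P(0,0,-.03),P(.0,.009,-.03),P(0,-.009,-.03))
hsv=cv2.cvtColor(w["color"],cv2.COLOR_BGR2HSV)
for v in range(244,300,8):
    r=hsv[v]; k=np.where((r[:,1]<50)&(r[:,2]>90))[0];k=k[(k>250)&(k<400)];print(v,k.min() if len(k) else 0,k.max() if len(k) else 0)
b=(hsv[...,0]>20)&(hsv[...,0]<32)&(hsv[...,1]>90)&(hsv[...,2]>120);p=np.argwhere(b[300:420,280:370]);print("band v,u",p.min(0)+[300,280],p.max(0)+[300,280])
o=(hsv[...,0]>8)&(hsv[...,0]<32)&(hsv[...,2]>200);p=np.argwhere(o[200:300,295:350]);print("bar far v",p.min(0)+[200,295],p.max(0)+[200,295])
E
```

```text
cam tool [ 0.08165846  0.0005115  -0.14522158]
collar z 0.044 u 279.8840571039461 362.78540766054067 v 233.27624349084326
collar z 0.052 u 281.4095268702464 361.35531564230365 v 228.17103804625273
bar ends top (z -.030) [320.65943116 230.30714985] [320.61661008 474.74870171] far bottom edge [320.95607589 210.28584404] band [320.63576913 365.38040766] [348.98302346 365.42913565] [292.29027972 365.3316827 ]
244 0 0
252 287 357
260 283 361
268 282 362
276 281 363
284 283 361
292 287 357
band v,u [334 297] [397 348]
bar far v [231 295] [295 349]
```

>>> carry_out(
  increments=[
    {"x": -31, "y": -35, "z": 0, "turn": 0, "hand": 10},
    {"x": -31, "y": -35, "z": 0, "turn": 0, "hand": 10},
    {"x": -31, "y": -35, "z": 0, "turn": 0, "hand": 10},
    {"x": -31, "y": -35, "z": 0, "turn": 0, "hand": 10},
    {"x": -31, "y": -35, "z": 0, "turn": 0, "hand": 10},
    {"x": -31, "y": -35, "z": 0, "turn": 0, "hand": 10},
    {"x": -31, "y": -35, "z": 0, "turn": 0, "hand": 10},
    {"x": -33, "y": -35, "z": 0, "turn": 0, "hand": 10},
    {"x": 0, "y": 0, "z": 0, "turn": -0.138, "hand": 10},
    {"x": 0, "y": 0, "z": 0, "turn": -0.138, "hand": 10},
  ],
)

```text
clock: 6.6
tcp_pos: [0.4805, 0.1892, 0.2387]
eef_rot: [[0.935, -0.356, -0.002], [-0.356, -0.935, -0.001], [-0.002, 0.002, -1.0]]
force: [0.0, -0.2, -2.7]
opening: 0.0167
grip_force: 79.1
```

>>> carry_out(
  increments=[
    {"x": 0, "y": 0, "z": 0, "turn": -0.138, "hand": 10},
    {"x": 0, "y": 0, "z": 0, "turn": -0.138, "hand": 10},
    {"x": 0, "y": 0, "z": 0, "turn": -0.138, "hand": 10},
    {"x": 0, "y": 0, "z": 0, "turn": -0.138, "hand": 10},
    {"x": 0, "y": 0, "z": 0, "turn": -0.138, "hand": 10},
    {"x": 0, "y": 0, "z": 0, "turn": -0.138, "hand": 10},
    {"x": 0, "y": 0, "z": 0, "turn": -0.138, "hand": 10},
    {"x": 0, "y": 0, "z": 0, "turn": -0.138, "hand": 10},
    {"x": 0, "y": 0, "z": 0, "turn": -0.138, "hand": 10},
    {"x": 0, "y": 0, "z": 0, "turn": -0.138, "hand": 10},
  ],
)

```text
clock: 7.6
tcp_pos: [0.4809, 0.1875, 0.2388]
eef_rot: [[0.529, 0.849, -0.002], [0.849, -0.529, -0.001], [-0.002, -0.002, -1.0]]
force: [-0.7, 0.2, -2.4]
opening: 0.0167
grip_force: 79.1
```

>>> carry_out(
  increments=[
    {"x": 0, "y": 0, "z": 0, "turn": 0, "hand": 10},
    {"x": 0, "y": 0, "z": 0, "turn": 0, "hand": 10},
  ],
)

```text
clock: 7.8
tcp_pos: [0.4812, 0.1876, 0.2393]
eef_rot: [[0.537, 0.843, -0.002], [0.843, -0.537, -0.001], [-0.001, -0.001, -1.0]]
force: [0.4, -0.1, -1.7]
opening: 0.0164
grip_force: 79.1
```

```bash
python3 - <<'E'
from h import *
import pickle
w=manip.camera("wrist");s=manip.sense();R=s["eef_rot"]
pickle.dump(w,open("w5.pkl","wb"));cv2.imwrite("pics/w5.png",w["color"])
print(s["clock"],s["tcp_pos"],"yaw",np.arctan2(R[1,0],R[0,0]),s["force"],s["opening"],s["joint_pos"])
E
```

```text
7.85 [0.48133011 0.18764364 0.23958378] yaw 1.0040305995124046 [ 0.20758783  0.29974154 -2.42439858] 0.016672656586980233 [3.68792515e-01 1.76118872e-01 1.85267847e+00 4.12830177e-05
 1.11401063e+00 9.35540371e-01]
```

View pics/w5.png

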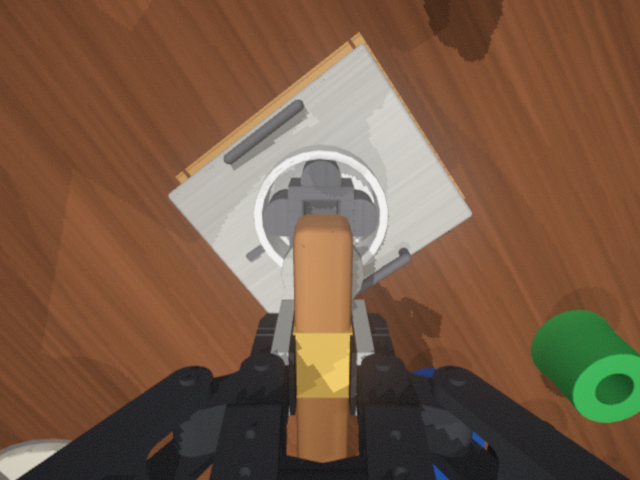

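In this view the ring is centred at about (321,212) and the recess's far edge is at v≈200, square to the bar. The band is at (322,366). I'll put these in the tool frame.

```bash
python3 - <<'E'
from h import *
import pickle
w4,_=pickle.load(open("w4.pkl","rb"));w=pickle.load(open("w5.pkl","rb"));s=manip.sense();R=s["eef_rot"];T=s["tcp_pos"]
tool=lambda u,v,z:(R.T@(ray(w,u,v,z)-T)*1000).round(2)
P=lambda *q:proj(w,T+R@np.array(q))
print("collar centre pred",P(0,0,.044),"bar top far",P(.045,0,-.03),"band",P(0,0,-.03))
g=cv2.cvtColor(w["color"],cv2.COLOR_BGR2GRAY)
m=(g>215).astype(np.uint8);m[:140]=0;m[290:]=0
n,l,st,ce=cv2.connectedComponentsWithStats(m);print(st[1:][st[1:,4]>60])
i=[k for k in range(1,n) if st[k,0]>245 and st[k,0]<262 and st[k,4]>200]
if i:
    q=cv2.convexHull(np.argwhere(l==i[0])[:,::-1].astype(np.int32))[:,0]; q=q[q[:,1]<235]
    W=np.array([ray(w,*p,.104)[:2] for p in q]);A=np.c_[2*W,np.ones(len(W))];x=np.linalg.lstsq(A,(W**2).sum(1),rcond=None)[0]
    print("ring c",x[:2],"d",2*np.sqrt(x[2]+x[:2]@x[:2]),"tool",R.T@(np.r_[x[:2],.104]-T)*1000)
print(g[190:214,321]);print(g[207,262:382])
print("edge",[tool(u,200,.104) for u in(303,340)])
a=cv2.resize(w["color"][145:290,245:400],None,fx=4,fy=4,interpolation=cv2.INTER_CUBIC);cv2.imwrite("pics/w5c.png",a)
E
```

```text
collar centre pred [322.26318384 271.59756999] bar top far [322.41088555 228.4593775 ] band [322.24562218 364.82851983]
[[ 254  151  134  116 2037]
 [ 342  174   31   26  130]]
ring c [0.48034208 0.18855228] d 0.09086427818800726 tool [  0.36574141  -1.21958362 135.58444334]
[117 117 118 121 125 128 125 125 125 116 104  99 100  98  96  97  96  95
 107 115 114 116 117 116]
[209 142 120 121 122 127 128 129 128 129 131 132 128 127 128 129 129 127
 129 129 129 130 128 128 128 125 125 127 127 127 128 126 127 126 126 126
 126 126 124 120 104  95  80  78  88  92  90  95  97  99 110 114 105  99
  99 102  97  97  97  95  97 102  95  96 100 101 104 102  95  97 101 110
 116 116  96  86 104 111 119 124 126 127 127 128 127 128 128 127 128 128
 128 129 129 127 129 129 130 132 130 130 128 127 127 128 129 130 129 132
 130 130 128 127 121 119 132 131 148 200 236 240]
edge [array([ 12.95, -13.01, 135.58]), array([ 12.98,  11.94, 135.56])]
```

View pics/w5c.png

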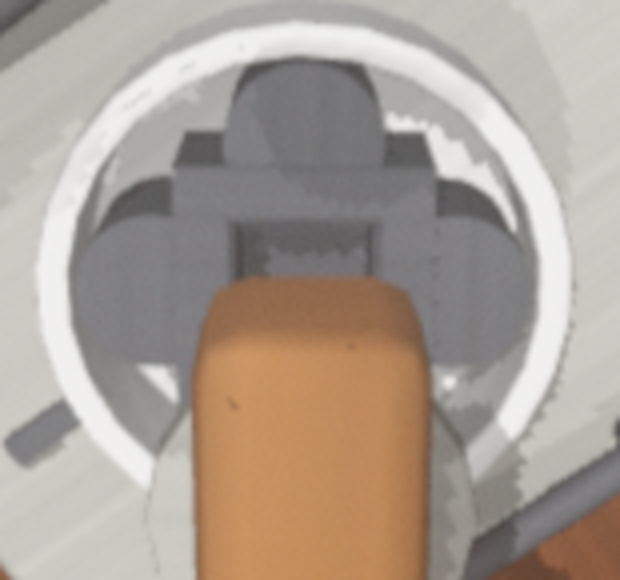

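The key is straight and centred in the hand: the collar's symmetry row is 272 against 271.6 predicted. The recess is square to the key and offset by about (+0.8, -0.9) mm in the tool frame. I'll correct that and lower the key until the taper enters.

>>> carry_out(
  increments=[
    {"x": 0.8, "y": -0.9, "z": 25, "turn": 0, "hand": 10},
    {"x": 0, "y": 0, "z": 20, "turn": 0, "hand": 10},
    {"x": 0, "y": 0, "z": 8, "turn": 0, "hand": 10},
    {"x": 0, "y": 0, "z": 4, "turn": 0, "hand": 10},
    {"x": 0, "y": 0, "z": 4, "turn": 0, "hand": 10},
    {"x": 0, "y": 0, "z": 3, "turn": 0, "hand": 10},
    {"x": 0, "y": 0, "z": 0, "turn": 0, "hand": 10},
  ],
)

```text
clock: 8.55
tcp_pos: [0.4815, 0.189, 0.1765]
eef_rot: [[0.534, 0.846, 0.0], [0.846, -0.534, 0.0], [0.0, 0.0, -1.0]]
force: [-1.1, -0.5, -3.2]
opening: 0.017
grip_force: 79.0
```

>>> carry_out(
  increments=[
    {"x": 0, "y": 0, "z": 2, "turn": 0, "hand": 10},
    {"x": 0, "y": 0, "z": 2, "turn": 0, "hand": 10},
    {"x": 0, "y": 0, "z": 2, "turn": 0, "hand": 10},
    {"x": 0, "y": 0, "z": 2, "turn": 0, "hand": 10},
    {"x": 0, "y": 0, "z": 0, "turn": 0, "hand": 10},
  ],
)

```text
clock: 9.05
tcp_pos: [0.4811, 0.1888, 0.168]
eef_rot: [[0.534, 0.846, -0.0], [0.846, -0.534, -0.0], [-0.0, -0.0, -1.0]]
force: [-0.5, -0.6, -3.0]
opening: 0.0166
grip_force: 79.0
```

>>> carry_out(
  increments=[
    {"x": 0, "y": 0, "z": 2, "turn": 0, "hand": 10},
    {"x": 0, "y": 0, "z": 2, "turn": 0, "hand": 10},
    {"x": 0, "y": 0, "z": 2, "turn": 0, "hand": 10},
    {"x": 0, "y": 0, "z": 2, "turn": 0, "hand": 10},
    {"x": 0, "y": 0, "z": 2, "turn": 0, "hand": 10},
    {"x": 0, "y": 0, "z": 0, "turn": 0, "hand": 10},
  ],
)

```text
clock: 9.65
tcp_pos: [0.4811, 0.1888, 0.1579]
eef_rot: [[0.534, 0.846, -0.001], [0.846, -0.534, -0.0], [-0.0, -0.0, -1.0]]
force: [0.0, 0.8, -2.6]
opening: 0.0165
grip_force: 79.0
```

>>> carry_out(
  increments=[
    {"x": 0, "y": 0, "z": 1, "turn": 0, "hand": 10},
    {"x": 0, "y": 0, "z": 1, "turn": 0, "hand": 10},
    {"x": 0, "y": 0, "z": 0.5, "turn": 0, "hand": 10},
    {"x": 0, "y": 0, "z": 0, "turn": 0, "hand": 10},
  ],
)

```text
clock: 10.05
tcp_pos: [0.4815, 0.189, 0.1565]
eef_rot: [[0.534, 0.846, 0.0], [0.846, -0.534, 0.0], [0.0, 0.0, -1.0]]
force: [-2.3, -1.4, 5.4]
opening: 0.0167
grip_force: 80.5
```

It made contact at the expected height, so the key is home. I'll turn clockwise, which is a positive tool turn.

>>> carry_out(
  increments=[
    {"x": 0, "y": 0, "z": 0, "turn": 0, "hand": 10},
    {"x": 0, "y": 0, "z": 0, "turn": 0.05, "hand": 10},
    {"x": 0, "y": 0, "z": 0, "turn": 0.1, "hand": 10},
    {"x": 0, "y": 0, "z": 0, "turn": 0.1, "hand": 10},
    {"x": 0, "y": 0, "z": 0, "turn": 0.1, "hand": 10},
    {"x": 0, "y": 0, "z": 0, "turn": 0.1, "hand": 10},
    {"x": 0, "y": 0, "z": 0, "turn": 0.1, "hand": 10},
    {"x": 0, "y": 0, "z": 0, "turn": 0.1, "hand": 10},
    {"x": 0, "y": 0, "z": 0, "turn": 0.1, "hand": 10},
    {"x": 0, "y": 0, "z": 0, "turn": 0.1, "hand": 10},
  ],
)

```text
clock: 11.05
tcp_pos: [0.4816, 0.1893, 0.1566]
eef_rot: [[0.988, 0.153, 0.001], [0.153, -0.988, 0.001], [0.001, -0.001, -1.0]]
force: [-2.1, 1.4, 5.3]
opening: 0.0168
grip_force: 80.2
```

```bash
python3 - <<'E'
from h import *
s=manip.sense();R=s["eef_rot"];print(s["clock"],s["tcp_pos"],np.arctan2(R[1,0],R[0,0]),s["force"],s["wrist_torque"],s["joint_pos"][5])
E
```

```text
11.05 [0.48158003 0.18932678 0.1565721 ] 0.15376948270852614 [-2.10267137  1.35885966  5.25750602] [0.1605991  0.41124811 0.12592518] 1.788060793168622
```

>>> carry_out(
  increments=[
    {"x": 0, "y": 0, "z": 0, "turn": 0.05, "hand": 10},
    {"x": 0, "y": 0, "z": 0, "turn": 0.05, "hand": 10},
    {"x": 0, "y": 0, "z": 0, "turn": 0.04, "hand": 10},
    {"x": 0, "y": 0, "z": 0, "turn": 0, "hand": 10},
  ],
)

```text
clock: 11.45
tcp_pos: [0.4815, 0.1892, 0.1566]
eef_rot: [[1.0, 0.016, 0.001], [0.016, -1.0, 0.001], [0.001, -0.001, -1.0]]
force: [-2.5, -0.4, 5.9]
opening: 0.0166
grip_force: 80.3
```

```bash
python3 - <<'E'
from h import *
s=manip.sense();R=s["eef_rot"];print(s["clock"],s["tcp_pos"],np.arctan2(R[1,0],R[0,0]),s["force"],s["wrist_torque"],s["joint_pos"][5])
E
```

```text
11.45 [0.48153794 0.18923102 0.15656968] 0.016363002668130962 [-2.5290704  -0.39713203  5.8816928 ] [0.04695523 0.46350875 0.02376783] 1.9254810910706728
```

>>> carry_out(
  increments=[
    {"x": 0, "y": 0, "z": 0, "turn": 0.04, "hand": 10},
    {"x": 0, "y": 0, "z": 0, "turn": 0.03, "hand": 10},
    {"x": 0, "y": 0, "z": 0, "turn": 0.03, "hand": 10},
    {"x": 0, "y": 0, "z": 0, "turn": 0, "hand": 10},
  ],
)

```text
clock: 11.85
tcp_pos: [0.4815, 0.1892, 0.1565]
eef_rot: [[0.997, -0.083, 0.001], [-0.083, -0.997, 0.001], [0.001, -0.001, -1.0]]
force: [-2.6, 0.2, 5.7]
opening: 0.0167
grip_force: 80.3
```

```bash
python3 - <<'E'
from h import *
s=manip.sense();R=s["eef_rot"];print(s["clock"],s["tcp_pos"],np.arctan2(R[1,0],R[0,0]),s["force"],s["wrist_torque"],s["joint_pos"][5])
E
```

```text
11.85 [0.48152178 0.18919096 0.15654374] -0.08320165179308127 [-2.60806016  0.20914004  5.71709095] [0.05010262 0.49954755 0.03018571] 2.0250548153607704
```

>>> carry_out(
  increments=[
    {"x": 0, "y": 0, "z": 0, "turn": 0.03, "hand": 10},
    {"x": 0, "y": 0, "z": 0, "turn": 0.03, "hand": 10},
    {"x": 0, "y": 0, "z": 0, "turn": 0, "hand": 10},
  ],
)

```text
clock: 12.15
tcp_pos: [0.4815, 0.1892, 0.1566]
eef_rot: [[0.99, -0.142, 0.001], [-0.142, -0.99, 0.0], [0.0, -0.0, -1.0]]
force: [-2.8, 0.8, 5.4]
opening: 0.0167
grip_force: 80.4
```

```bash
python3 - <<'E'
from h import *
w=manip.camera("wrist");cv2.imwrite("pics/w6.png",w["color"][130:330,200:440])
s=manip.sense();R=s["eef_rot"];print(s["clock"],s["tcp_pos"],np.arctan2(R[1,0],R[0,0]),s["force"],s["wrist_torque"],s["joint_pos"][5])
E
```

```text
12.2 [0.48141777 0.1891874  0.15656583] -0.14200897276031033 [-1.79959637  0.60445048  6.42936247] [-0.00408838  0.49110045  0.29259461] 2.0839825383217123
```

View pics/w6.png

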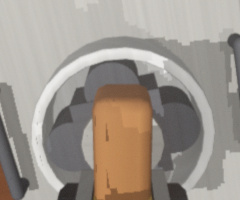

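The knob sits slightly behind the bar because of the slack, and the torque has started to rise (0.29 N·m). I'll press a little further to confirm the stop.

>>> carry_out(
  increments=[
    {"x": 0, "y": 0, "z": 0, "turn": 0.03, "hand": 10},
    {"x": 0, "y": 0, "z": 0, "turn": 0.02, "hand": 10},
    {"x": 0, "y": 0, "z": 0, "turn": 0, "hand": 10},
    {"x": 0, "y": 0, "z": 0, "turn": 0, "hand": 10},
  ],
)

```text
clock: 12.6
tcp_pos: [0.4814, 0.1892, 0.1566]
eef_rot: [[0.982, -0.189, 0.001], [-0.189, -0.982, 0.0], [0.001, -0.0, -1.0]]
force: [-3.2, 0.5, 5.5]
opening: 0.0166
grip_force: 80.7
```

```bash
python3 - <<'E'
from h import *
s=manip.sense();R=s["eef_rot"];print(s["clock"],s["tcp_pos"],np.arctan2(R[1,0],R[0,0]),s["force"],s["wrist_torque"],s["joint_pos"][5])
E
```

```text
12.6 [0.48144647 0.18915996 0.15656386] -0.19048690656939826 [-3.1891348   0.48219737  5.46184761] [0.10160455 0.5677433  0.93552718] 2.132921913337887
```

The torque is 0.94 N·m, so the knob is at its stop. I'll relieve the twist within the slack, open the fingers, and go straight up.

>>> carry_out(
  increments=[
    {"x": 0, "y": 0, "z": 0, "turn": -0.05, "hand": 10},
    {"x": 0, "y": 0, "z": 0, "turn": -0.02, "hand": 10},
    {"x": 0, "y": 0, "z": 0, "turn": 0, "hand": 10},
    {"x": 0, "y": 0, "z": 0, "turn": 0, "hand": 40},
    {"x": 0, "y": 0, "z": 0, "turn": 0, "hand": 50},
    {"x": 0, "y": 0, "z": 0, "turn": 0, "hand": 50},
    {"x": 0, "y": 0, "z": 0, "turn": 0, "hand": 50},
    {"x": 0, "y": 0, "z": 0, "turn": 0, "hand": 50},
  ],
)

```text
clock: 13.4
tcp_pos: [0.4814, 0.1889, 0.1557]
eef_rot: [[0.993, -0.122, 0.0], [-0.122, -0.993, -0.0], [0.0, -0.0, -1.0]]
force: [0.4, -0.8, -0.7]
opening: 0.0499
grip_force: 0.0
```

>>> carry_out(
  increments=[
    {"x": 0, "y": 0, "z": -10, "turn": 0, "hand": 50},
    {"x": 0, "y": 0, "z": -20, "turn": 0, "hand": 50},
    {"x": 0, "y": 0, "z": -40, "turn": 0, "hand": 50},
    {"x": 0, "y": 0, "z": -40, "turn": 0, "hand": 50},
    {"x": 0, "y": 0, "z": -30, "turn": 0, "hand": 50},
    {"x": 0, "y": 0, "z": 0, "turn": 0, "hand": 50},
    {"x": 0, "y": 0, "z": 0, "turn": 0, "hand": 50},
    {"x": 0, "y": 0, "z": 0, "turn": 0, "hand": 50},
  ],
)

```text
clock: 14.2
tcp_pos: [0.4806, 0.1887, 0.2949]
eef_rot: [[0.993, -0.122, -0.001], [-0.122, -0.993, -0.001], [-0.001, 0.001, -1.0]]
force: [0.5, -0.7, -0.4]
opening: 0.0499
grip_force: 0.0
```

```bash
python3 - <<'E'
from bar import *
w=manip.camera("wrist");s=manip.sense();R=s["eef_rot"];T=s["tcp_pos"];print(s["clock"],T,np.arctan2(R[1,0],R[0,0]),s["force"])
K=[.481,.1885]
print("band pred",proj(w,[*K,.184]),"rib pred")
h=cv2.cvtColor(w["color"],cv2.COLOR_BGR2HSV)
b=((h[...,0]>20)&(h[...,0]<32)&(h[...,1]>100)&(h[...,2]>150)).astype(np.uint8)
n,l,st,ce=cv2.connectedComponentsWithStats(b)
for k in range(1,n):
    if st[k,4]>150: print("band",st[k],ce[k],ray(w,*ce[k],.184))
wd=((h[...,0]>8)&(h[...,0]<20)&(h[...,1]>90)&(h[...,2]>170)).astype(np.uint8);n,l,st,ce=cv2.connectedComponentsWithStats(wd)
for k in range(1,n):
    if st[k,4]>300: print("wood",st[k],ce[k],ray(w,*ce[k],.184))
# dark knob boss and rib: bright pixels around predicted rib position
g=cv2.cvtColor(w["color"],cv2.COLOR_BGR2GRAY)
for q in(0,.05,.1,.2):
    a=.076+q+np.pi; print("q",q,[int(g[tuple(np.round(proj(w,[K[0]+r*np.cos(a),K[1]+r*np.sin(a),.105])[::-1]).astype(int))]) for r in np.arange(.022,.040,.002)])
E
```

```text
14.25 [0.48055722 0.188623   0.29462255] -0.12220369053019581 [-0.56683936 -0.06909861  0.41376842]
band pred [321.50701894 229.0648855 ] rib pred
band [ 307  213   29   36 1025] [321.08195122 230.44780488] [0.48012504 0.18887655 0.184     ]
wood [ 216   58  176   43 1627] [304.77443147  78.54333128] [0.57036213 0.18708126 0.184     ]
wood [ 307  159   28   54 1476] [320.49051491 185.7100271 ] [0.50855274 0.1857606  0.184     ]
wood [ 308  249   27   45 1150] [321.43391304 270.76086957] [0.45275621 0.19199488 0.184     ]
q 0 [217, 218, 218, 219, 218, 218, 218, 217, 218]
q 0.05 [218, 219, 218, 217, 218, 218, 217, 217, 218]
q 0.1 [219, 219, 218, 217, 219, 218, 218, 217, 210]
q 0.2 [217, 218, 218, 209, 179, 145, 141, 141, 156]
```

The key stands where expected. The rib is hidden under the bar, so I'll shift sideways for one measurement of it.

>>> carry_out(
  increments=[
    {"x": 0, "y": -40, "z": 0, "turn": 0, "hand": 50},
    {"x": 0, "y": -40, "z": 0, "turn": 0, "hand": 50},
    {"x": -20, "y": 0, "z": 0, "turn": 0, "hand": 50},
    {"x": -20, "y": 0, "z": 0, "turn": 0, "hand": 50},
    {"x": 0, "y": 0, "z": 0, "turn": 0, "hand": 50},
    {"x": 0, "y": 0, "z": 0, "turn": 0, "hand": 50},
  ],
)

```text
clock: 14.85
tcp_pos: [0.4513, 0.2731, 0.2951]
eef_rot: [[0.993, -0.121, -0.001], [-0.121, -0.993, -0.001], [-0.001, 0.001, -1.0]]
force: [-0.4, 0.5, -0.7]
opening: 0.0499
grip_force: 0.0
```

```bash
python3 - <<'E'
from bar import *
w=manip.camera("wrist");g=cv2.cvtColor(w["color"],cv2.COLOR_BGR2GRAY);K=[.481,.1885]
print(manip.sense()["clock"])
for q in np.arange(-.15,.5,.05):
    a=.076+q+np.pi; print("q %.2f"%q,[int(g[tuple(np.round(proj(w,[K[0]+r*np.cos(a),K[1]+r*np.sin(a),.105])[::-1]).astype(int))]) for r in np.arange(.020,.050,.002)])
import pickle
d=pickle.load(open("c0.pkl","rb"))["top"]["color"];t=manip.camera("top")["color"]
for n,(u,v) in dict(soup=(327,177),wood=(432,203),bottle=(185,222)).items():
    print(n,np.abs(d[v-35:v+35,u-30:u+30].astype(int)-t[v-35:v+35,u-30:u+30]).mean())
E
```

```text
14.9
q -0.15 [209, 173, 132, 134, 132, 131, 132, 130, 116, 113, 157, 209, 206, 172, 108]
q -0.10 [209, 173, 133, 177, 185, 173, 161, 148, 129, 109, 154, 244, 245, 205, 110]
q -0.05 [209, 164, 135, 196, 209, 210, 209, 208, 186, 161, 155, 204, 237, 199, 153]
q 0.00 [207, 158, 139, 207, 211, 209, 203, 199, 157, 125, 115, 124, 114, 115, 113]
q 0.05 [204, 167, 136, 181, 196, 193, 126, 121, 114, 115, 113, 118, 119, 114, 115]
q 0.10 [145, 139, 136, 147, 123, 116, 118, 116, 118, 120, 119, 120, 136, 140, 156]
q 0.15 [136, 133, 136, 137, 129, 120, 119, 116, 125, 141, 143, 161, 170, 169, 172]
q 0.20 [136, 134, 135, 134, 133, 134, 146, 136, 153, 166, 171, 171, 174, 174, 175]
q 0.25 [134, 137, 132, 133, 143, 179, 209, 167, 170, 171, 174, 174, 174, 174, 174]
q 0.30 [135, 134, 132, 138, 175, 211, 214, 194, 175, 175, 167, 154, 174, 172, 169]
q 0.35 [133, 135, 161, 200, 213, 213, 214, 211, 178, 172, 176, 173, 173, 170, 169]
q 0.40 [135, 149, 199, 212, 214, 213, 215, 213, 195, 174, 170, 170, 169, 169, 167]
q 0.45 [144, 184, 212, 214, 214, 214, 214, 214, 211, 175, 171, 170, 167, 166, 166]
soup 11.61579365079365
wood 17.76142857142857
bottle 16.460714285714285
```

The bright rib lies at an angle of about -0.03 rad relative to the mark, so the knob is locked. The arm never came near the bowls or the bottle. Handing in.

```bash
python3 -c "
from bench import manip
print(manip.hand_in())"
```

```text
the job is handed in; nothing more can be done
None
```

I handed the job in at about 15 s with the key released upright and home in the knob and the knob turned clockwise to its stop; hand-in returned no verdict, and I did not measure the bowls and bottle, though I saw no contact with them.

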